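# Sort the injection vials into their colour-coded dosing stands

### The job

Put the three injection vials into the dosing stands, each one standing upright inside the collar of the stand that has the colour of its cap: red in red, green in green, blue in blue. They are glass: set them down, don't drop them or knock them over, and leave the dropper bottle, the oximeter and the stamp where they are.

Things in the scene. Friction and masses are not known exactly. Their poses are not given: they have to be found in the camera images.
- vial_red: loose upright glass injection vial with a red flip cap and a red band on its label; round, 27 mm across up to 42 mm above its foot, then a narrower neck and a cap 19 mm across, 50 mm tall in all, 18 to 31 g. Origin: centre of its underside; z points up along the vial.
- vial_green: loose upright glass injection vial with a green flip cap and a green band on its label; round, 27 mm across up to 42 mm above its foot, then a narrower neck and a cap 19 mm across, 50 mm tall in all, 18 to 31 g. Origin: centre of its underside; z points up along the vial.
- vial_blue: loose upright glass injection vial with a blue flip cap and a blue band on its label; round, 27 mm across up to 42 mm above its foot, then a narrower neck and a cap 19 mm across, 50 mm tall in all, 18 to 31 g. Origin: centre of its underside; z points up along the vial.
- stand_red: red plastic dosing stand fixed to the worktop: flat foot 70 x 70 mm, 6 mm thick, with a raised round collar in the middle (55 mm outside, 44 mm inside, its rim 14 mm above the worktop) round a pale flat well floor 6 mm above the worktop. Origin: centre of its underside, on the axis of the collar, at worktop height; z up.
- stand_green: green plastic dosing stand fixed to the worktop: flat foot 70 x 70 mm, 6 mm thick, with a raised round collar in the middle (55 mm outside, 44 mm inside, its rim 14 mm above the worktop) round a pale flat well floor 6 mm above the worktop. Origin: centre of its underside, on the axis of the collar, at worktop height; z up.
- stand_blue: blue plastic dosing stand fixed to the worktop: flat foot 70 x 70 mm, 6 mm thick, with a raised round collar in the middle (55 mm outside, 44 mm inside, its rim 14 mm above the worktop) round a pale flat well floor 6 mm above the worktop. Origin: centre of its underside, on the axis of the collar, at worktop height; z up.
- dropper_bottle: bystander: upright brown dropper bottle with a black rubber teat, 34 mm across, 102 mm tall, loose. Origin: centre of its underside; z up.
- oximeter: bystander: blue and white finger pulse oximeter lying on the worktop, 34 x 58 x 30 mm, loose. Origin: centre of its underside; z up, y along its length.
- rubber_stamp: bystander: hand stamp with a red knob on a black base, standing, 24 x 48 mm, 67 mm tall, loose. Origin: centre of its underside; z up, base longest along y.
Not all that is in view belongs to the job. Leave any black look-alike of the vial_blue alone. Leave any turquoise look-alike of the vial_green alone.

How it is judged:
By the outcome, as a careful person would: the job done as asked, in the order asked, and still so for the second after the job is handed in, with the robot touching nothing.
It also fails if it takes over 88 s, if anything falls off the work surface, if the arm or the gripper's body presses on something with over 40 N, if the wrist force passes 120 N, or if a joint passes its speed limit or range.

### The arm

A 7-joint arm with a two-finger parallel gripper is mounted at the origin on a cart in front of the work surface, level with it; the furniture and walls round the work are solid. World frame = base frame: x ahead of the robot, y to its left, z up, the work surface at z = 0. Lengths are in m, angles in rad, forces in N, time in s.
With the tool pointing down it reaches from about 0.4 to 0.85 m from the base axis. Payload 10.4 kg.
Tool frame: the origin (TCP) lies at the very end of the fingers, on their centre line; the grasp point (between the pads) lies 19 mm behind it; y points along the fingers, x is the direction in which the jaws open and shut, and the axes are right-handed (so a half turn about y gives the same grasp; the last joint's range is limited). The gripper opens to 87 mm and grips with 3 to 60 N. Pads are 19 mm wide; open, the fingers measure 117 mm over their backs; the gripper's body (75 mm by 190 mm) begins 51 mm behind the grasp point.
Start: joints at [-1.372, 0.332, -0.065, 1.46, 0.022, 1.35, -0.088], TCP at [0.137, 0.61, 0.184] pointing down, gripper open.
Joint ranges: [-2.6, 2.6], [-0.5, 2.12], [-1.47, 1.34], [0.16, 2.42], [-1.27, 4.41], [0.06, 2.06], [-2.6, 2.6]. Speed limits (rad/s): [2.22, 2.22, 2.79, 2.79, 3.14, 3.14, 3.14].

### API

Orientations are given as a unit quaternion [x, y, z, w].
In Python, from bench import readout, vision, r gives the robot as it stands.
- The arm moves only by the tool arm_command, never from a script. Its argument "targets" is a list that holds one entry, the list of rows, each a list of 6 numbers: the shift along the tool's x, y, z in m, then the turn, a rotation vector about the tool's x, y, z in degrees. A call has 1 to 12 rows; each row shifts and turns the commanded pose from where the row before left it, along the tool's axes as they then stand; what a row does not reach is not made up. A row lasts 1/12 s, in which the tool goes at most 41.7 mm and 7.16 degrees, less where a joint would pass 70% of its speed; a pose out of reach is approached as far as the arm can. A call is refused whole if a number of a shift passes 0.0417 or a number of a turn 7.16, either way. A call with a gripper value outside its range is refused whole. "hand" is the opening, from 0 (shut) to 1 (fully open), set as the call begins (left out, the last holds). The fingers move at their own pace and stop on an object; "grip_force" is the grip in N (left out, the last holds). Time passes only in rows, so rows that do not move let the fingers close. It gives the time, the measured TCP pose, the force and the opening at its end, in the units of the state.
- readout.read_state(): the state, without advancing time (a new reading comes with each control period).
- vision.camera(name): name is "side" or "top" or "wrist"; returns a dict with "pixels" (400x640x3 uint8, blue, green, red), "fovy" (degrees; the focal length in pixels is half the picture's height over the tangent of half this angle, whatever the lens; pixels are square), "cx", "cy" (the principal point, pixels), "R" (3x3) and "t" (3): a world point X has camera coordinates R X + t; the wrist camera has in their place "mount" (4x4, takes a point from camera to tool coordinates, whose origin is the TCP and whose axes are the tool frame's). Camera axes: x right, y down, z forward; pixel columns grow to the right and rows downward; lengths in m; the calibration is good to about 2 mm. A picture is of the moment at which its call begins: read the wrist's pose just before it. There is no depth.
- r.close_job(): hands the job in, once; it reports no verdict.
The state is a dict: "time": time; "joint_positions": joint angles; "joint_vel": joint speeds; "joint_torque": joint torques, N m; "ee_pos": TCP position; "eef_rot": TCP orientation; "ft_force": force on the tool from outside, world axes, zero at the start; "torque": the same for the moment, N m; "width": finger opening in m.
Only numpy, scipy, OpenCV 4.12 (cv2) and the standard library are available. Lean on these libraries where they do the work, as an engineer would, in place of code of your own. Each camera call takes 0.05 s, during which the arm holds its last target.

## Working session

There is one attempt and no reset: what is moved stays moved. The work goes in short steps, Python scripts to look and compute and a tool call to move; the robot and the scene stay as the last step left them, time stands still between calls to the robot, and variables do not carry over. Pictures are saved under pics/ and viewed, and the job is handed in when it is done.

Besides the shell and the picture viewer there is one more tool, called after "Call:" by a JSON object that holds its "name" and its "arguments". arm_command: Moves the arm, as the interface text tells. Its arguments: {"type":"object","properties":{"targets":{"type":"array","items":{"type":"array","items":{"type":"array","items":{"type":"number"}}}},"hand":{"type":"number"},"grip_force":{"type":"number"}},"required":["targets"]}

```bash
ls; mkdir -p pics; python3 - <<'E'
from bench import readout, vision, r
import cv2
s=readout.read_state(); print(s)
for n in("top","side","wrist"):
    c=vision.camera(n); cv2.imwrite(f"pics/{n}0.png",c["pixels"])
    print(n,{k:v for k,v in c.items() if k!="pixels"})
E
```

```text
pics
{'time': 0.0, 'joint_positions': array([-1.37159821,  0.33289146, -0.06470793,  1.4609698 ,  0.02159773,
        1.34986255, -0.08846177]), 'joint_vel': array([-0.00091809,  0.00100677, -0.00035347, -0.00010529, -0.00025915,
       -0.00077905, -0.00010704]), 'joint_torque': array([-3.10656933e-04, -6.23257113e+01,  2.43219431e-02, -3.89898705e+01,
       -6.14335947e-02,  3.98307235e-02,  1.48925697e-04]), 'ee_pos': array([0.13739462, 0.609255  , 0.18292815]), 'eef_rot': array([ 0.55258309,  0.44122828, -0.44199352, -0.55191599]), 'ft_force': array([-0.35091553,  0.09425509,  0.13410545]), 'torque': array([-0.03848722,  0.03085441,  0.02746995]), 'width': 0.08690871054116026}
top {'fovy': 45.50736686431156, 'cx': 317.8295068394107, 'cy': 200.39297645642677, 'R': array([[ 0.02666873, -0.99945505, -0.01945229],
       [-0.98245174, -0.02261164, -0.18514126],
       [ 0.18460051,  0.02404842, -0.98251938]]), 't': array([-0.01179854,  0.51028565,  1.15823128])}
side {'fovy': 46.102327699288054, 'cx': 325.11034123696527, 'cy': 199.37327527119984, 'R': array([[ 0.94106476, -0.33818972,  0.00498253],
       [-0.22008208, -0.62346535, -0.75023652],
       [ 0.25682871,  0.70492459, -0.66115077]]), 't': array([-0.47564954,  0.13367626,  0.93019911])}
wrist {'fovy': 59.20662602027582, 'cx': 323.2984939172668, 'cy': 194.777142715324, 'mount': array([[ 9.99999823e-01,  3.09423073e-04, -5.08714564e-04,
        -4.33128289e-04],
       [ 5.74954287e-04, -2.79688655e-01,  9.60090582e-01,
        -2.00946951e-01],
       [ 1.54792486e-04, -9.60090704e-01, -2.79688784e-01,
         7.74714528e-02],
       [ 0.00000000e+00,  0.00000000e+00,  0.00000000e+00,
         1.00000000e+00]])}
```

View pics/top0.png

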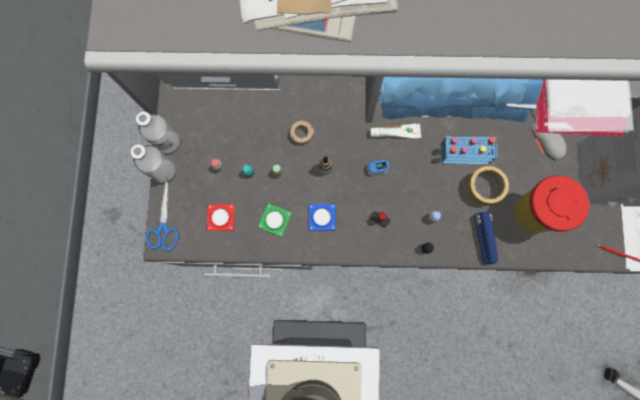

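View pics/side0.png

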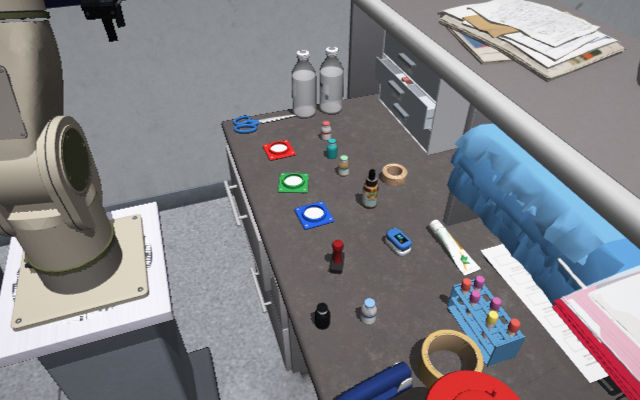

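View pics/wrist0.png

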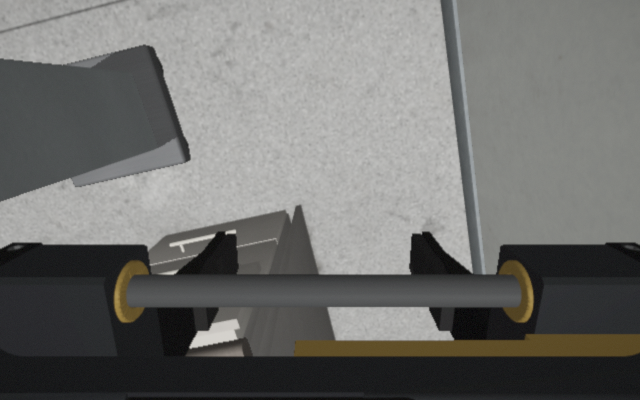

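The top view shows the red, turquoise and green caps at (215,164), (247,170) and (277,171), with the blue vial at (435,215). The black look-alike is at (428,248). The stands are at (221,217), (275,220) and (322,217). Next I triangulate from the two views.

```bash
cat > h.py <<'E'
import numpy as np, cv2
from bench import readout, vision, r
from scipy.spatial.transform import Rotation as Ro
def cam(n):
    s=readout.read_state(); c=vision.camera(n)
    c["f"]=200/np.tan(np.radians(c["fovy"]/2))
    if n=="wrist":
        T=np.eye(4);T[:3,:3]=Ro.from_quat(s["eef_rot"]).as_matrix();T[:3,3]=s["ee_pos"]
        M=np.linalg.inv(T@c["mount"]); c["R"]=M[:3,:3]; c["t"]=M[:3,3]
    return c
def ray(c,u,v):
    d=c["R"].T@np.array([(u-c["cx"])/c["f"],(v-c["cy"])/c["f"],1]); return -c["R"].T@c["t"], d
def plane(c,u,v,z):
    o,d=ray(c,u,v); return o+d*(z-o[2])/d[2]
def proj(c,X):
    p=c["R"]@np.asarray(X,float)+c["t"]; return np.array([c["cx"]+c["f"]*p[0]/p[2],c["cy"]+c["f"]*p[1]/p[2]])
def crop(c,u0,v0,u1,v1,k,name):
    cv2.imwrite("pics/"+name,cv2.resize(c["pixels"][v0:v1,u0:u1],None,fx=k,fy=k,interpolation=cv2.INTER_NEAREST))
E
python3 - <<'E'
from h import *
c=cam("top"); s=cam("side")
crop(c,195,145,345,245,5,"tc1.png"); crop(c,360,145,460,260,5,"tc2.png")
crop(s,250,110,400,230,5,"sc1.png"); crop(s,300,230,420,340,5,"sc2.png")
for n,u,v,z in [("red",215,164,.05),("turq",247,170,.05),("green",277,171,.05),("blue",435,215,.05),("black",428,248,.05),("SR",221,217,.006),("SG",275,220,.006),("SB",322,217,.006),("drop",326,160,.1),("stamp",381,217,.05),("oxi",379,168,.03)]:
    X=plane(c,u,v,z); print(n,X.round(3),proj(s,X).round(0))
E
```

```text
red [0.599 0.268 0.05 ] [324. 123.]
turq [0.585 0.184 0.05 ] [330. 140.]
green [0.584 0.107 0.05 ] [341. 158.]
blue [ 0.48  -0.293  0.05 ] [368. 299.]
black [ 0.397 -0.274  0.05 ] [320. 304.]
SR [0.468 0.253 0.006] [279. 149.]
SG [0.464 0.112 0.006] [293. 182.]
SB [ 0.475 -0.01   0.006] [314. 213.]
drop [ 0.602 -0.018  0.1  ] [371. 170.]
stamp [ 0.471 -0.158  0.05 ] [336. 247.]
oxi [ 0.603 -0.155  0.03 ] [396. 236.]
```

View pics/tc1.png

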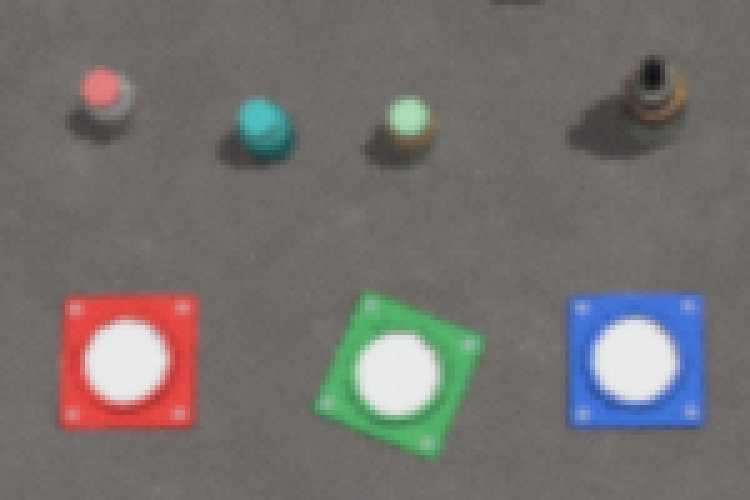

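View pics/tc2.png

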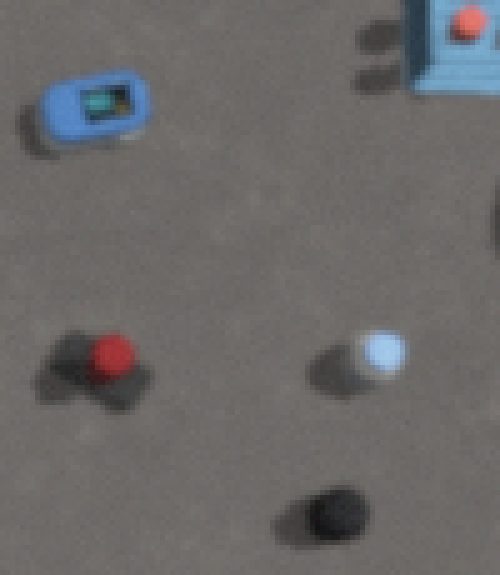

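View pics/sc1.png

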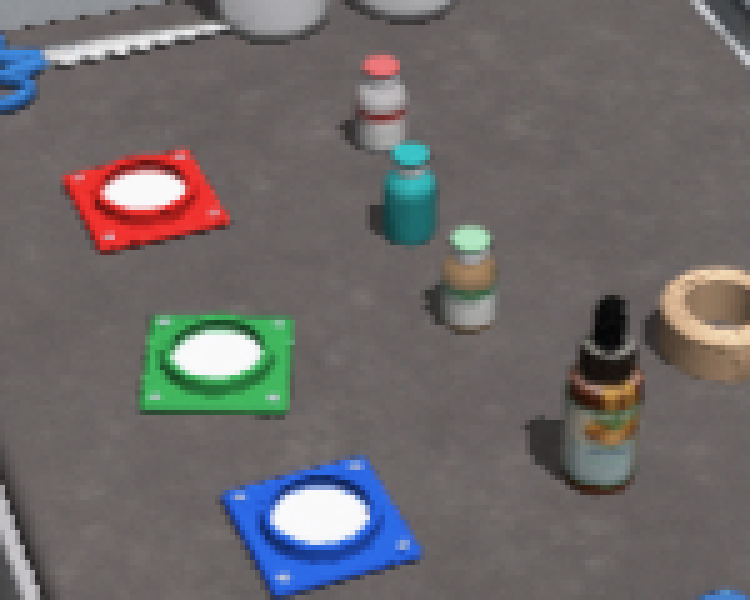

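View pics/sc2.png

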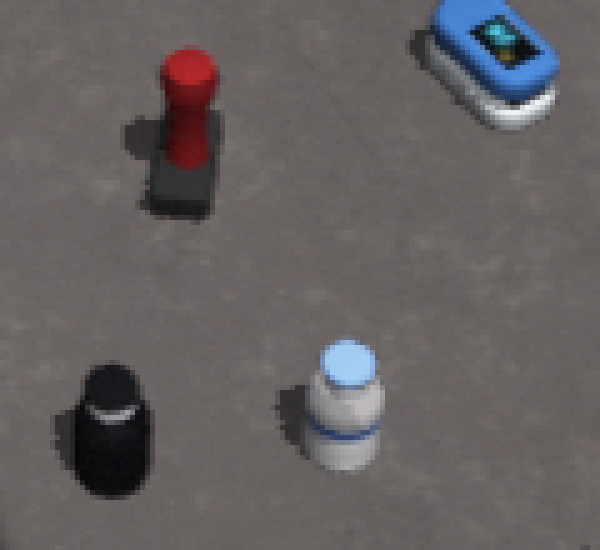

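The crops are clear: the vials stand upright, and the green vial's neighbour (turquoise) is about 77 mm from it. Next I refine the positions with colour-mask centroids in both views.

```bash
cat > loc.py <<'E'
from h import *
def cent(c,u,v,rad,col):
    P=c["pixels"]; u,v=int(round(u)),int(round(v))
    roi=P[v-rad:v+rad+1,u-rad:u+rad+1]
    h=cv2.cvtColor(roi,cv2.COLOR_BGR2HSV).astype(int); H,S,V=h[...,0],h[...,1],h[...,2]
    m={"red":((H<10)|(H>170))&(S>90)&(V>150),"green":(H>45)&(H<80)&(S>50)&(V>130),"blue":(H>95)&(H<125)&(S>50)&(V>180),"white":(S<30)&(V>200)}[col].astype(np.uint8)
    n,lab,st,ce=cv2.connectedComponentsWithStats(m)
    if n<2: return None
    k=1+np.argmax(st[1:,4]); return ce[k][0]+u-rad,ce[k][1]+v-rad,st[k,4]
E
python3 - <<'E'
from loc import *
c=cam("top"); s=cam("side")
for n,u,v,z,col in [("red",215,163,.05,"red"),("green",277,169,.05,"green"),("blue",436,215,.05,"blue"),("SR",221,217,.006,"white"),("SG",275,220,.006,"white"),("SB",322,217,.006,"white")]:
    a=cent(c,u,v,9,col); X=plane(c,a[0],a[1],z); p=proj(s,X); b=cent(s,p[0],p[1],8,col)
    Y=plane(s,b[0],b[1],z); 
    print(n,a[2],b[2],X.round(4),Y.round(4),((X+Y)/2).round(4))
st=readout.read_state();print(Ro.from_quat(st["eef_rot"]).as_matrix().round(3))
E
```

```text
red 37 26 [0.6041 0.2693 0.05  ] [0.6032 0.2662 0.05  ] [0.6037 0.2677 0.05  ]
green 32 29 [0.5927 0.1101 0.05  ] [0.5901 0.1062 0.05  ] [0.5914 0.1081 0.05  ]
blue 43 75 [ 0.4801 -0.2966  0.05  ] [ 0.4787 -0.2989  0.05  ] [ 0.4794 -0.2978  0.05  ]
SR 184 78 [0.469  0.2571 0.006 ] [0.4693 0.2587 0.006 ] [0.4691 0.2579 0.006 ]
SG 196 114 [0.4653 0.1146 0.006 ] [0.4651 0.1156 0.006 ] [0.4652 0.1151 0.006 ]
SB 191 146 [ 0.4758 -0.0089  0.006 ] [ 0.4758 -0.0077  0.006 ] [ 0.4758 -0.0083  0.006 ]
[[ 0.22  -0.    -0.976]
 [ 0.976 -0.     0.22 ]
 [-0.    -1.    -0.   ]]
```

```bash
python3 - <<'E'
from h import *
c=cam("top"); s=cam("side")
for u,v in [(158,182),(172,172),(178,143)]: print(plane(c,u,v,0).round(3))
for u,v in [(304,116),(330,112),(292,112),(316,112)]: print("s",plane(s,u,v,0).round(3))
# bottle heights: cap top side + top
for (a,b) in [((138,151),(304,54)),((142,118),(332,50))]:
    o,d=ray(c,*a);p,e=ray(s,*b); t=np.linalg.lstsq(np.c_[d,-e],p-o,rcond=None)[0]; print("cap",(o+d*t[0]).round(3),(p+e*t[1]).round(3))
E
```

```text
[ 0.559  0.43  -0.   ]
[0.588 0.394 0.   ]
[0.669 0.385 0.   ]
s [0.583 0.395 0.   ]
s [0.661 0.391 0.   ]
s [0.556 0.428 0.   ]
s [0.623 0.405 0.   ]
cap [0.593 0.417 0.177] [0.594 0.417 0.177]
cap [0.673 0.415 0.177] [0.674 0.415 0.177]
```

Call:
{"name": "arm_command", "arguments": {"targets": [[[0, -0.004, 0, 0, 6.44, 0], [0, -0.004, 0, 0, 6.44, 0], [0, -0.004, 0, 0, 6.44, 0], [0, -0.004, 0, 0, 6.44, 0], [0, -0.004, 0, 0, 6.44, 0], [0, -0.004, 0, 0, 6.44, 0], [0, -0.004, 0, 0, 6.44, 0], [0, -0.004, 0, 0, 6.44, 0], [0, 0, 0, 0, 6.44, 0], [0, 0, 0, 0, 6.44, 0], [0, 0, 0, 0, 6.44, 0], [0, 0, 0, 0, 6.44, 0]]], "hand": 0.65}}

```text
time: 1.45
ee_pos: [0.1374, 0.6097, 0.2158]
eef_rot: [-0.707, 0.002, -0.002, 0.707]
ft_force: [-0.3, 0.3, 1.2]
width: 0.0568
```

Call:
{"name": "arm_command", "arguments": {"targets": [[[0.028, 0, -0.025, 0, 0, 0], [0.028, 0, -0.025, 0, 0, 0], [0.028, 0, -0.025, 0, 0, 0], [0.028, 0, -0.025, 0, 0, 0], [0.028, 0, -0.025, 0, 0, 0], [0.028, 0, -0.025, 0, 0, 0], [0.028, 0, -0.025, 0, 0, 0], [0.028, 0, -0.025, 0, 0, 0], [0.028, 0, -0.025, 0, 0, 0], [0.028, 0, -0.025, 0, 0, 0]]]}}

```text
time: 2.28
ee_pos: [0.4186, 0.3584, 0.216]
eef_rot: [-0.707, -0.0, 0.0, 0.707]
ft_force: [1.1, 1.5, -0.6]
width: 0.0565
```

Call:
{"name": "arm_command", "arguments": {"targets": [[[0.031, 0, -0.0153, 0, 0, 0], [0.031, 0, -0.0153, 0, 0, 0], [0.031, 0, -0.0153, 0, 0, 0], [0.031, 0, -0.0153, 0, 0, 0], [0.031, 0, -0.0153, 0, 0, 0], [0.031, 0, -0.0153, 0, 0, 0], [0, 0.02, 0, 0, 0, 0], [0, 0.02, 0, 0, 0, 0], [0, 0.02, 0, 0, 0, 0], [0, 0.02, 0, 0, 0, 0], [0, 0, 0, 0, 0, 0], [0, 0, 0, 0, 0, 0]]]}}

```text
time: 3.28
ee_pos: [0.603, 0.2679, 0.1353]
eef_rot: [0.707, -0.0, -0.001, -0.707]
ft_force: [-0.5, -0.9, 0.4]
width: 0.0567
```

```bash
python3 - <<'E'
from h import *
c=cam("wrist"); cv2.imwrite("pics/w1.png",c["pixels"])
s=readout.read_state(); print(s["ee_pos"],s["joint_positions"].round(2),proj(c,[.6037,.2677,.05]))
E
```

```text
[0.60380259 0.26815154 0.13665833] [-0.81  0.46  0.45  1.44 -0.2   1.29 -0.35] [325.30377926 186.84745746]
```

View pics/w1.png

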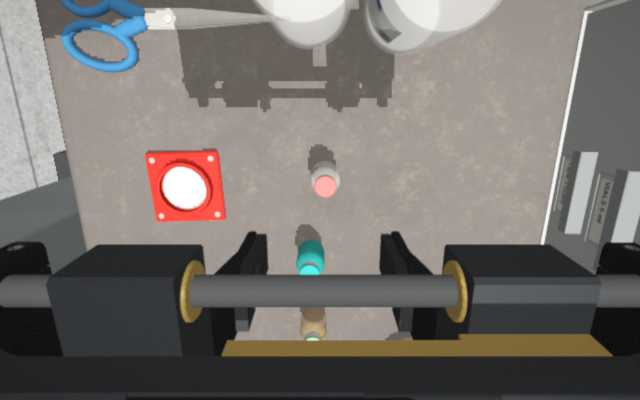

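The wrist view confirms the red cap at (325,186), against a prediction of (325,187). The gripper is centred over the red vial, so I descend and grip.

Call:
{"name": "arm_command", "arguments": {"targets": [[[0, 0.02, 0, 0, 0, 0], [0, 0.02, 0, 0, 0, 0], [0, 0.02, 0, 0, 0, 0], [0, 0.02, 0, 0, 0, 0], [0, 0.02, 0, 0, 0, 0], [0, 0.011, 0, 0, 0, 0], [0, 0.01, 0, 0, 0, 0], [0, 0, 0, 0, 0, 0], [0, 0, 0, 0, 0, 0], [0, 0, 0, 0, 0, 0]]]}}

```text
time: 4.17
ee_pos: [0.6045, 0.2684, 0.0162]
eef_rot: [-0.707, -0.001, -0.001, 0.707]
ft_force: [-0.3, 0.2, 0.4]
width: 0.0566
```

Call:
{"name": "arm_command", "arguments": {"targets": [[[0, 0, 0, 0, 0, 0], [0, 0, 0, 0, 0, 0], [0, 0, 0, 0, 0, 0], [0, 0, 0, 0, 0, 0], [0, 0, 0, 0, 0, 0], [0, 0, 0, 0, 0, 0], [0, 0, 0, 0, 0, 0], [0, 0, 0, 0, 0, 0], [0, 0, 0, 0, 0, 0], [0, 0, 0, 0, 0, 0]]], "hand": 0, "grip_force": 12}}

```text
time: 5.0
ee_pos: [0.6036, 0.268, 0.0147]
eef_rot: [-0.707, -0.0, 0.0, 0.707]
ft_force: [0.2, -0.0, -0.7]
width: 0.002
```

```bash
python3 - <<'E'
from h import *
s=readout.read_state(); print(s["ee_pos"],s["width"],s["ft_force"])
c=cam("side"); crop(c,250,90,400,210,5,"s2.png")
E
```

```text
[0.60355022 0.26802117 0.01473801] 0.002007257597009214 [ 0.21396663 -0.02109372 -0.67557692]
```

View pics/s2.png

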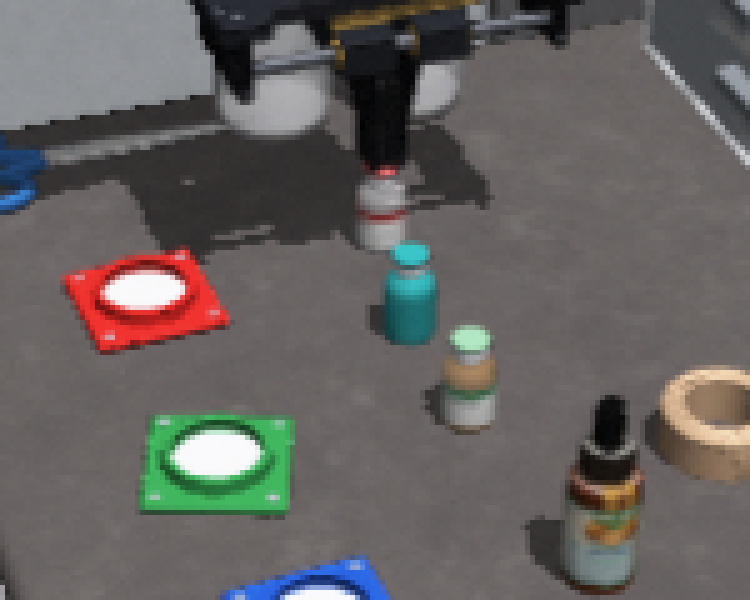

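```bash
python3 - <<'E'
from h import *
s=readout.read_state(); print(s)
c=cam("side"); t=cam("top"); w=cam("wrist")
cv2.imwrite("pics/w2.png",w["pixels"]); crop(t,140,110,300,230,5,"t2.png")
for z in (0,.0147,.034,.05,.085): print(z,proj(c,[.6036,.268,z]),proj(t,[.6036,.268,z]),proj(w,[.6036,.268,z]))
E
```

```text
{'time': 5.05, 'joint_positions': array([-0.79035785,  0.56832082,  0.41308294,  1.55734503, -0.24917152,
        1.06844557, -0.31439395]), 'joint_vel': array([-2.02774984e-04,  1.53256344e-03,  6.32674258e-05, -6.19336549e-04,
        1.92347988e-03, -1.42852146e-04, -4.18899903e-05]), 'joint_torque': array([-9.77254495e-04, -6.85648584e+01,  9.94900256e+00, -3.39849257e+01,
       -5.91013161e-02,  1.43163814e-02,  8.87173155e-05]), 'ee_pos': array([0.60350379, 0.26800341, 0.01470748]), 'eef_rot': array([-7.07094228e-01, -2.61724417e-05,  1.00954268e-04,  7.07119326e-01]), 'ft_force': array([ 0.3529842 , -0.72512203,  1.06821801]), 'torque': array([-0.03380014,  0.02430275,  0.02438985]), 'width': 0.0014012571013307799}
0 [325.75303953 138.04574846] [219.34285379 167.21641663] [324.52915141 214.88143016]
0.0147 [325.78520513 133.47491958] [218.10733393 165.80796778] [324.58214865 222.98369056]
0.034 [325.8281946  127.36598597] [216.44158292 163.90907068] [324.66331961 235.39317304]
0.05 [325.86450373 122.20634877] [215.02161457 162.29035709] [324.74323806 247.6111708 ]
0.085 [325.94612887 110.60717049] [211.78492254 158.60064292] [324.97628435 283.23947689]
```

View pics/w2.png

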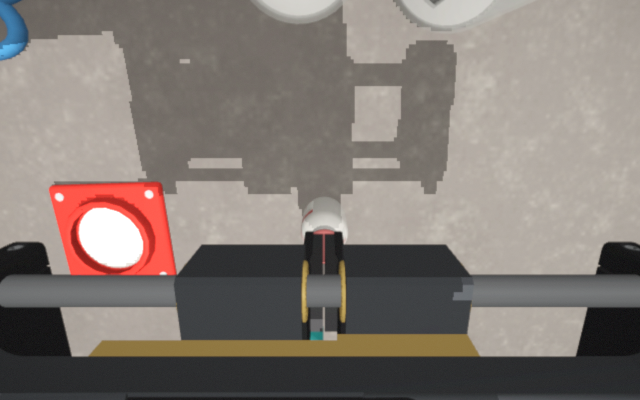

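View pics/t2.png

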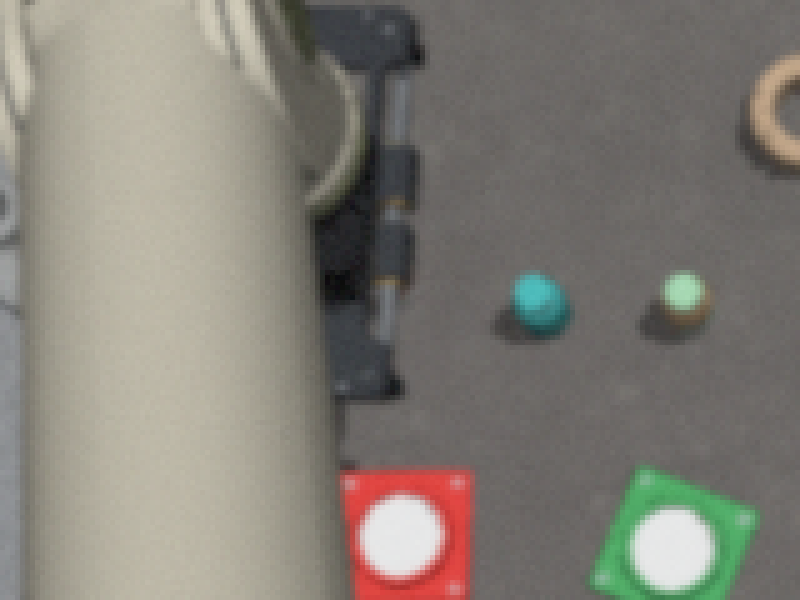

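The grip closed on nothing. The wrist view shows the closed fingertips at about (324,232), just above the red cap, and the side view puts them near z≈0.047 although the reported TCP z is 0.015. The real finger ends are therefore about 35–38 mm short of the reported TCP. I'll raise the arm, open the gripper and measure this offset before going on.

Call:
{"name": "arm_command", "arguments": {"targets": [[[0, -0.02, 0, 0, 0, 0], [0, -0.02, 0, 0, 0, 0], [0, -0.02, 0, 0, 0, 0], [0, 0, 0, 0, 0, 0], [0, 0, 0, 0, 0, 0]]]}}

```text
time: 5.62
ee_pos: [0.6043, 0.2683, 0.0759]
eef_rot: [-0.707, -0.001, -0.001, 0.708]
ft_force: [-0.5, -0.7, -0.0]
width: 0.0004
```

```bash
python3 - <<'E'
from h import *
s=readout.read_state(); print(s["ee_pos"],s["width"],s["ft_force"]);p=s["ee_pos"]
c=cam("side"); w=cam("wrist"); crop(c,270,80,390,160,6,"s3.png"); crop(w,250,170,400,290,5,"w3.png")
for d in (0,.03,.034,.038,.042): print(d,proj(c,p+[0,0,d]).round(1),((proj(c,p+[0,0,d])-[270,80])*6).round(0),proj(w,p+[0,.0095,d]).round(1))
E
```

```text
[0.60431675 0.268329   0.07592352] 0.00043850335746926103 [-0.47979552 -0.70367106 -0.01567313]
0 [326.1 113.5] [337. 201.] [325.8 208.4]
0.03 [326.2 103.4] [337. 140.] [326.2 226.9]
0.034 [326.2 102. ] [337. 132.] [326.3 229.8]
0.038 [326.2 100.6] [337. 123.] [326.3 232.9]
0.042 [326.2  99.2] [337. 115.] [326.4 236. ]
```

View pics/s3.png

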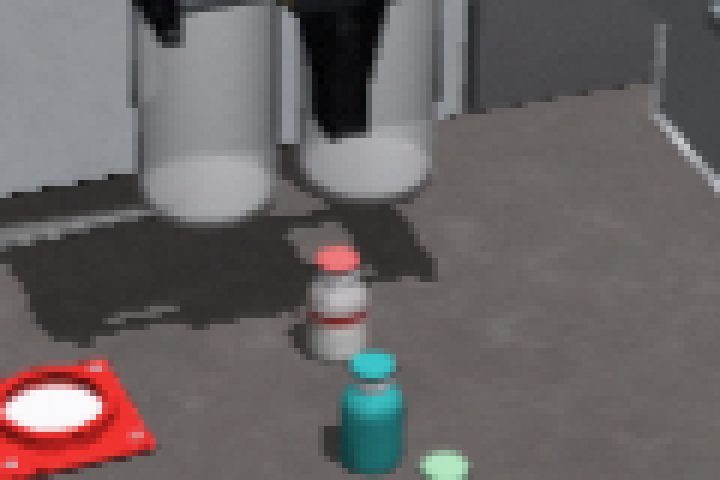

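View pics/w3.png

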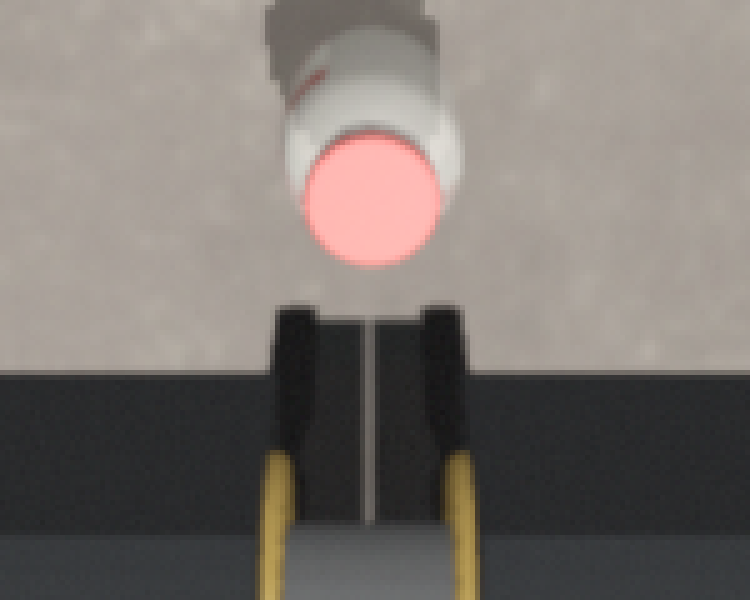

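The side view shows the finger end at crop (345,138) and the wrist view at image row 231. Both put the real finger ends about 36 mm above the reported TCP. From here I use tip z = ee z + 0.036, so the grasp goes to ee z ≈ −0.022.

Call:
{"name": "arm_command", "arguments": {"targets": [[[0, 0, 0, 0, 0, 0], [0, 0, 0, 0, 0, 0], [0, 0, 0, 0, 0, 0], [0, 0, 0, 0, 0, 0], [0, 0, 0, 0, 0, 0], [0, 0, 0, 0, 0, 0], [0, 0, 0, 0, 0, 0]]], "hand": 0.65}}

```text
time: 6.3
ee_pos: [0.6035, 0.268, 0.0747]
eef_rot: [-0.707, -0.0, 0.0, 0.707]
ft_force: [-0.4, 0.2, -0.2]
width: 0.0391
```

Call:
{"name": "arm_command", "arguments": {"targets": [[[0, 0.02, 0, 0, 0, 0], [0, 0.02, 0, 0, 0, 0], [0, 0.02, 0, 0, 0, 0], [0, 0.018, 0, 0, 0, 0], [0, 0.01, 0, 0, 0, 0], [0, 0.01, 0, 0, 0, 0], [0, 0, 0, 0, 0, 0], [0, 0, 0, 0, 0, 0]]]}}

```text
time: 6.97
ee_pos: [0.6037, 0.268, -0.023]
eef_rot: [-0.707, -0.0, 0.0, 0.707]
ft_force: [0.5, -0.4, 0.9]
width: 0.0563
```

```bash
python3 - <<'E'
from h import *
s=readout.read_state(); print(s["ee_pos"],s["width"],s["ft_force"]);p=s["ee_pos"]
c=cam("side"); w=cam("wrist"); crop(c,270,80,390,160,6,"s4.png"); crop(w,200,170,450,290,3,"w4.png")
E
```

```text
[ 0.60374413  0.2680371  -0.02299033] 0.05634881921952 [ 0.46594425 -0.40452563  0.93775074]
```

View pics/s4.png

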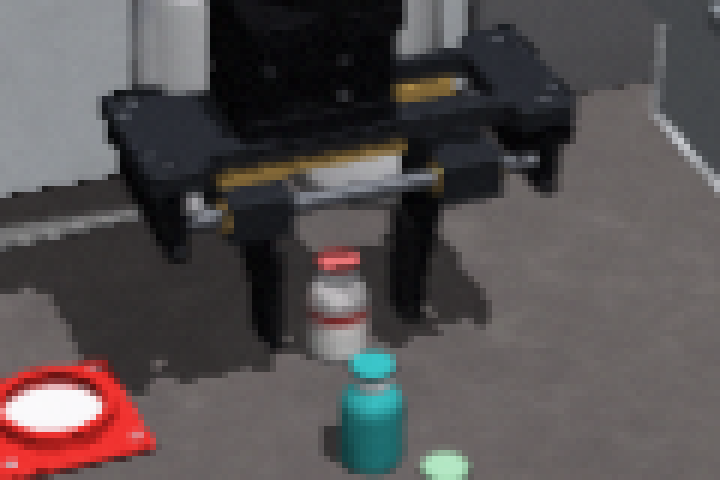

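View pics/w4.png

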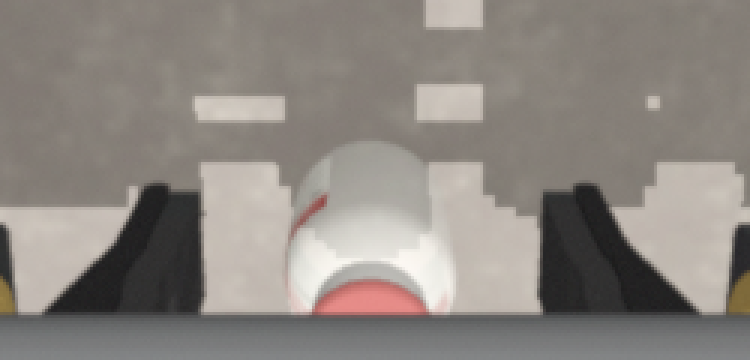

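The fingers now straddle the vial: it sits between them at crop column 372, with the pads at columns 203 and 540. Now I close.

Call:
{"name": "arm_command", "arguments": {"targets": [[[0, 0, 0, 0, 0, 0], [0, 0, 0, 0, 0, 0], [0, 0, 0, 0, 0, 0], [0, 0, 0, 0, 0, 0], [0, 0, 0, 0, 0, 0], [0, 0, 0, 0, 0, 0], [0, 0, 0, 0, 0, 0], [0, 0, 0, 0, 0, 0]]], "hand": 0, "grip_force": 12}}

```text
time: 7.73
ee_pos: [0.6036, 0.2681, -0.0231]
eef_rot: [-0.707, -0.0, 0.0, 0.707]
ft_force: [-0.8, -0.4, 0.7]
width: 0.0264
```

Call:
{"name": "arm_command", "arguments": {"targets": [[[0, -0.01, 0, 0, 0, 0], [0, -0.02, 0, 0, 0, 0], [0, -0.02, 0, 0, 0, 0], [0, -0.02, 0, 0, 0, 0], [0, 0, 0, 0, 0, 0], [0, 0, 0, 0, 0, 0]]]}}

```text
time: 8.23
ee_pos: [0.6045, 0.2684, 0.0486]
eef_rot: [-0.707, -0.001, -0.001, 0.708]
ft_force: [0.3, 0.1, 0.0]
width: 0.0265
```

```bash
python3 - <<'E'
from h import *
s=readout.read_state(); print(s["ee_pos"],s["width"],s["ft_force"]);p=s["ee_pos"]
c=cam("side"); w=cam("wrist"); crop(c,250,60,390,160,5,"s5.png"); crop(w,200,170,450,290,3,"w5.png")
print([proj(c,[p[0],p[1],z]).round(1) for z in (.07,.12)])
E
```

```text
[0.60446194 0.26842115 0.04857438] 0.026521625948969077 [0.32720379 0.1335917  0.046091  ]
[array([326.2, 115.5]), array([326.3,  98.4])]
```

View pics/s5.png

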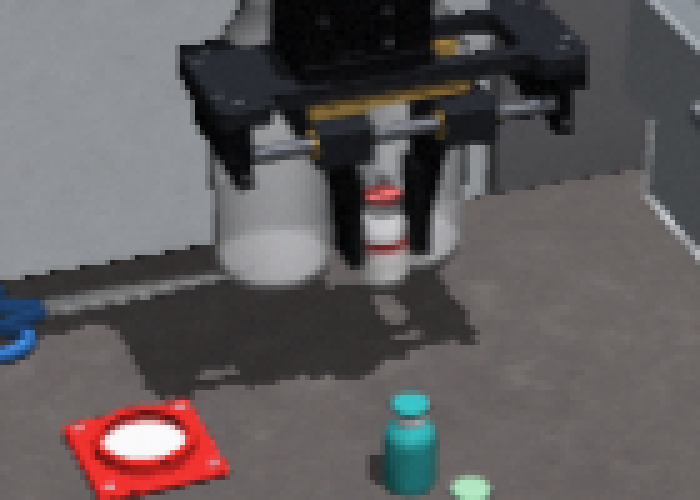

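View pics/w5.png

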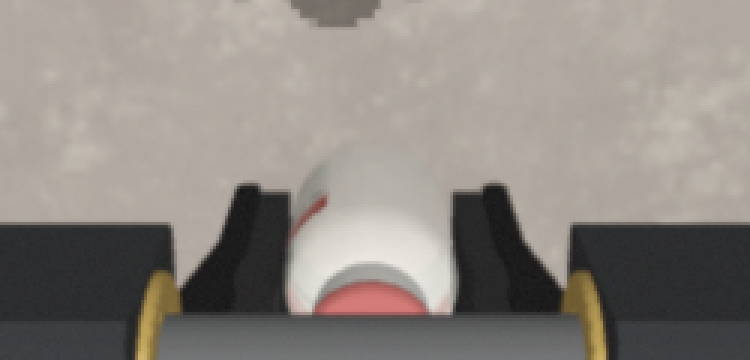

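Call:
{"name": "arm_command", "arguments": {"targets": [[[-0.012, 0, -0.001, 0, 0, 0], [-0.027, 0, -0.002, 0, 0, 0], [-0.027, 0, -0.002, 0, 0, 0], [-0.027, 0, -0.002, 0, 0, 0], [-0.027, 0, -0.002, 0, 0, 0], [-0.015, 0, -0.001, 0, 0, 0], [0, 0.01, 0, 0, 0, 0], [0, 0.015, 0, 0, 0, 0], [0, 0.015, 0, 0, 0, 0], [0, 0, 0, 0, 0, 0], [0, 0, 0, 0, 0, 0], [0, 0, 0, 0, 0, 0]]]}}

```text
time: 9.33
ee_pos: [0.4689, 0.2578, 0.0069]
eef_rot: [0.707, -0.0, 0.0, -0.707]
ft_force: [1.2, -0.5, 0.3]
width: 0.0268
```

```bash
python3 - <<'E'
from h import *
s=readout.read_state(); print(s["ee_pos"],s["width"],s["ft_force"]);p=s["ee_pos"]
c=cam("side"); w=cam("wrist"); crop(c,220,80,360,180,5,"s6.png"); crop(w,200,120,450,290,3,"w6.png")
E
```

```text
[0.46891437 0.25784262 0.0068973 ] 0.026790286728629535 [ 1.16260936 -0.45095862  0.29225173]
```

View pics/s6.png

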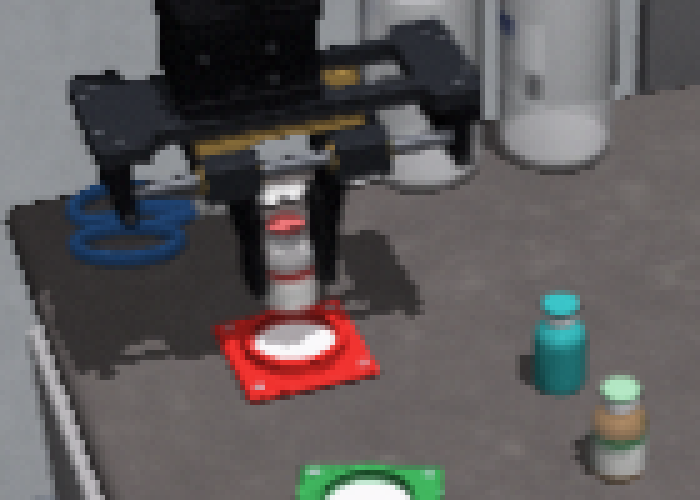

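View pics/w6.png

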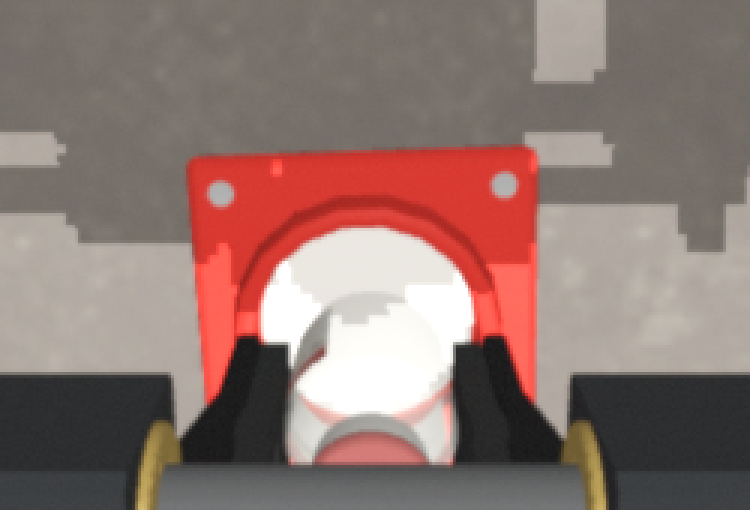

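The vial at column 371 is centred on the well at column 367. I lower it, release, and back off straight up.

Call:
{"name": "arm_command", "arguments": {"targets": [[[0, 0.01, 0, 0, 0, 0], [0, 0.006, 0, 0, 0, 0], [0, 0.004, 0, 0, 0, 0], [0, 0.0025, 0, 0, 0, 0], [0, 0.001, 0, 0, 0, 0], [0, 0, 0, 0, 0, 0], [0, 0, 0, 0, 0, 0], [0, 0, 0, 0, 0, 0]]]}}

```text
time: 10.1
ee_pos: [0.4687, 0.2581, -0.0166]
eef_rot: [-0.707, -0.0, -0.0, 0.707]
ft_force: [-0.8, 0.3, -0.9]
width: 0.0265
```

```bash
python3 - <<'E'
from h import *
s=readout.read_state(); print(s["ee_pos"],s["width"],s["ft_force"]);p=s["ee_pos"]
c=cam("side"); w=cam("wrist"); crop(c,220,80,360,180,5,"s7.png"); crop(w,200,120,450,290,3,"w7.png")
E
```

```text
[ 0.46874816  0.25810734 -0.01659302] 0.026530823855184446 [-0.81317983  0.3083404  -0.87576574]
```

View pics/s7.png

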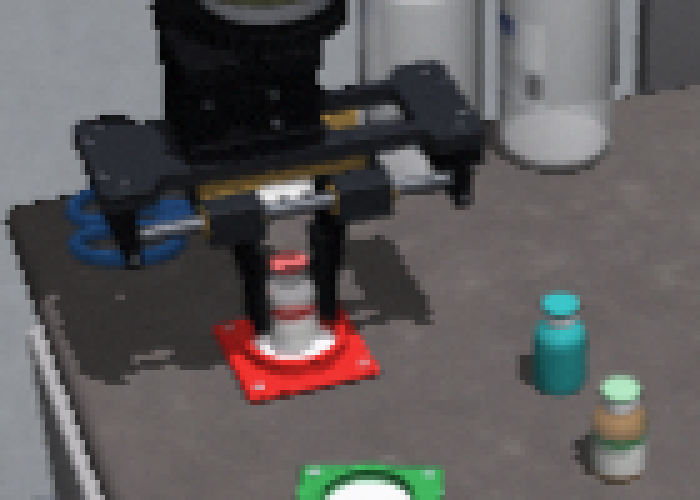

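View pics/w7.png

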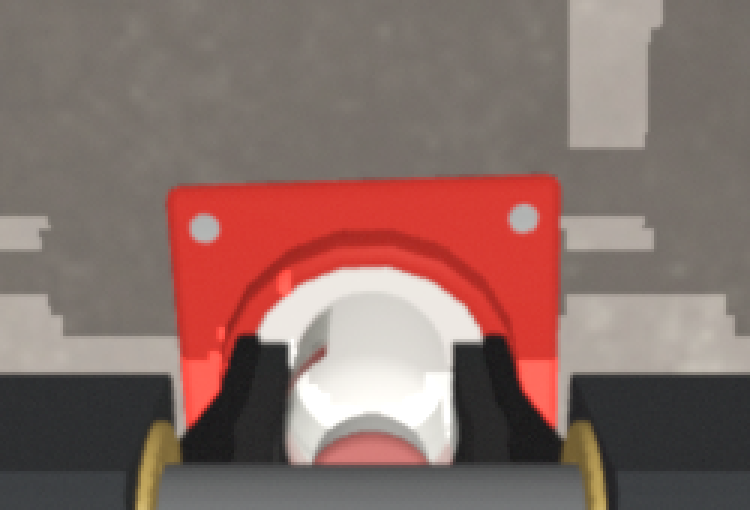

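Red is seated inside its collar. I release it, rise, and move over green.

Call:
{"name": "arm_command", "arguments": {"targets": [[[0, 0, 0, 0, 0, 0], [0, 0, 0, 0, 0, 0], [0, 0, 0, 0, 0, 0], [0, 0, 0, 0, 0, 0], [0, 0, 0, 0, 0, 0], [0, 0, 0, 0, 0, 0], [0, -0.01, 0, 0, 0, 0], [0, -0.02, 0, 0, 0, 0], [0, -0.03, 0, 0, 0, 0], [0, -0.03, 0, 0, 0, 0], [0, 0, 0, 0, 0, 0]]], "hand": 0.65}}

```text
time: 11.12
ee_pos: [0.4717, 0.2596, 0.0795]
eef_rot: [-0.705, -0.002, -0.002, 0.709]
ft_force: [1.3, 0.9, -0.1]
width: 0.0566
```

Call:
{"name": "arm_command", "arguments": {"targets": [[[0.02, 0, -0.025, 0, 0, 0], [0.025, 0, -0.03, 0, 0, 0], [0.025, 0, -0.03, 0, 0, 0], [0.025, 0, -0.03, 0, 0, 0], [0.02, 0, -0.025, 0, 0, 0], [0.008, 0, -0.01, 0, 0, 0], [0, 0, 0, 0, 0, 0], [0, 0, 0, 0, 0, 0]]]}}

```text
time: 11.78
ee_pos: [0.5915, 0.108, 0.0734]
eef_rot: [-0.707, 0.0, -0.0, 0.707]
ft_force: [0.3, 2.0, -0.1]
width: 0.0564
```

```bash
python3 - <<'E'
from h import *
s=readout.read_state(); print(s["ee_pos"],s["width"],s["ft_force"]);p=s["ee_pos"]
c=cam("side"); w=cam("wrist"); crop(c,240,80,400,200,5,"s8.png"); cv2.imwrite("pics/w8.png",w["pixels"])
print(proj(w,[.5914,.1081,.05]),p)
E
```

```text
[0.59148874 0.10800373 0.07336806] 0.05641528503310052 [ 0.2798716   1.95774795 -0.05897209]
[325.03933912 212.30404159] [0.59148874 0.10800373 0.07336806]
```

View pics/s8.png

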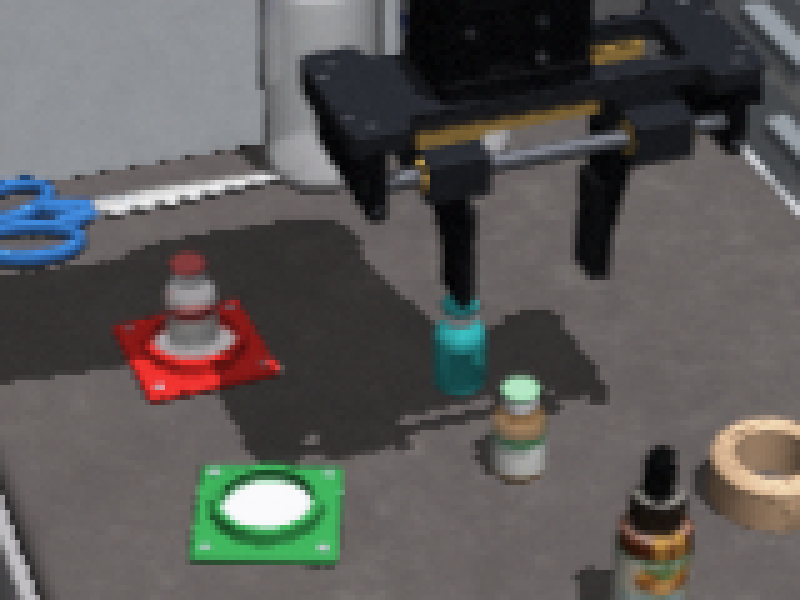

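View pics/w8.png

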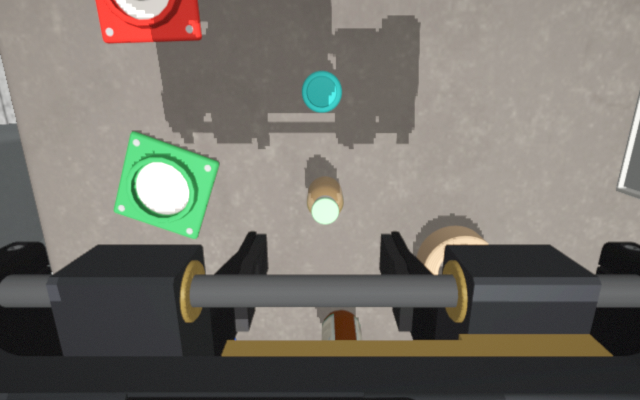

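Red stands upright in its collar. The green cap is at (325,211), against a prediction of (325,212), so the gripper is aligned. I descend and grip.

Call:
{"name": "arm_command", "arguments": {"targets": [[[0, 0.02, 0, 0, 0, 0], [0, 0.02, 0, 0, 0, 0], [0, 0.02, 0, 0, 0, 0], [0, 0.016, 0, 0, 0, 0], [0, 0.01, 0, 0, 0, 0], [0, 0.01, 0, 0, 0, 0], [0, 0, 0, 0, 0, 0], [0, 0, 0, 0, 0, 0]]]}}

```text
time: 12.55
ee_pos: [0.5915, 0.1086, -0.0225]
eef_rot: [-0.707, -0.0, 0.0, 0.707]
ft_force: [0.2, -0.0, 0.3]
width: 0.0564
```

Call:
{"name": "arm_command", "arguments": {"targets": [[[0, 0, 0, 0, 0, 0], [0, 0, 0, 0, 0, 0], [0, 0, 0, 0, 0, 0], [0, 0, 0, 0, 0, 0], [0, 0, 0, 0, 0, 0], [0, 0, 0, 0, 0, 0], [0, 0, 0, 0, 0, 0], [0, 0, 0, 0, 0, 0]]], "hand": 0}}

```text
time: 13.22
ee_pos: [0.5917, 0.1081, -0.0226]
eef_rot: [-0.707, -0.0, -0.0, 0.707]
ft_force: [-0.3, 0.8, 3.0]
width: 0.0268
```

Call:
{"name": "arm_command", "arguments": {"targets": [[[0, -0.01, 0, 0, 0, 0], [0, -0.02, 0, 0, 0, 0], [0, -0.02, 0, 0, 0, 0], [0, -0.02, 0, 0, 0, 0], [0, 0, 0, 0, 0, 0], [0, 0, 0, 0, 0, 0]]]}}

```text
time: 13.72
ee_pos: [0.5924, 0.1082, 0.0488]
eef_rot: [-0.707, -0.001, -0.001, 0.707]
ft_force: [0.5, -0.4, -1.0]
width: 0.027
```

```bash
python3 - <<'E'
from h import *
s=readout.read_state(); print(s["ee_pos"],s["width"],s["ft_force"]);p=s["ee_pos"]
c=cam("side"); w=cam("wrist"); crop(c,260,80,400,200,5,"s9.png")
E
```

```text
[0.59243898 0.10822379 0.04878123] 0.027046157772553366 [ 0.47421166 -0.41725524 -1.03717792]
```

View pics/s9.png

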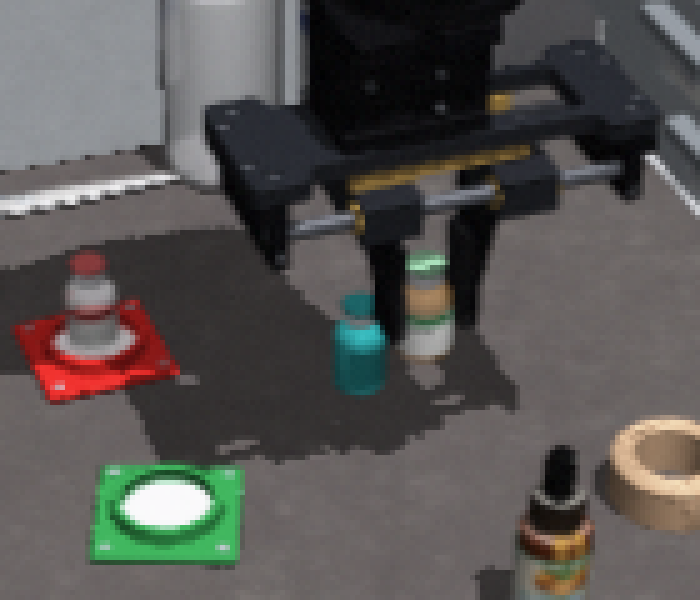

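Green is held, with width 27 mm. I move it to the green stand.

Call:
{"name": "arm_command", "arguments": {"targets": [[[-0.0117, 0, 0.0007, 0, 0, 0], [-0.025, 0, 0.001, 0, 0, 0], [-0.025, 0, 0.0015, 0, 0, 0], [-0.025, 0, 0.0015, 0, 0, 0], [-0.025, 0, 0.001, 0, 0, 0], [-0.015, 0, 0.001, 0, 0, 0], [0, 0.01, 0, 0, 0, 0], [0, 0.015, 0, 0, 0, 0], [0, 0.015, 0, 0, 0, 0], [0, 0, 0, 0, 0, 0], [0, 0, 0, 0, 0, 0]]]}}

```text
time: 14.73
ee_pos: [0.4642, 0.114, 0.0063]
eef_rot: [0.708, -0.001, -0.001, -0.707]
ft_force: [1.1, 0.1, 1.1]
width: 0.0266
```

```bash
python3 - <<'E'
from h import *
s=readout.read_state(); print(s["ee_pos"],s["width"],s["ft_force"]);p=s["ee_pos"]
c=cam("side"); w=cam("wrist"); crop(c,220,100,360,220,5,"s10.png"); crop(w,200,120,450,290,3,"w10.png")
E
```

```text
[0.46419538 0.11402585 0.00630733] 0.026624295345192138 [1.06218635 0.13011131 1.1304906 ]
```

View pics/s10.png

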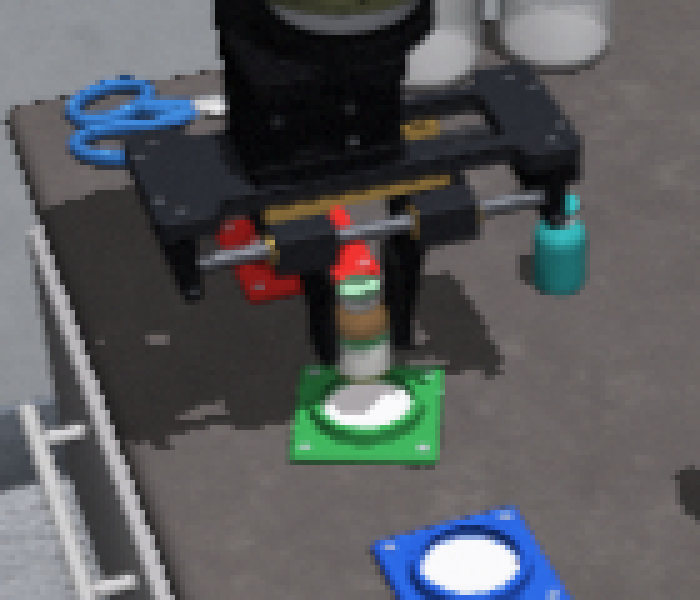

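View pics/w10.png

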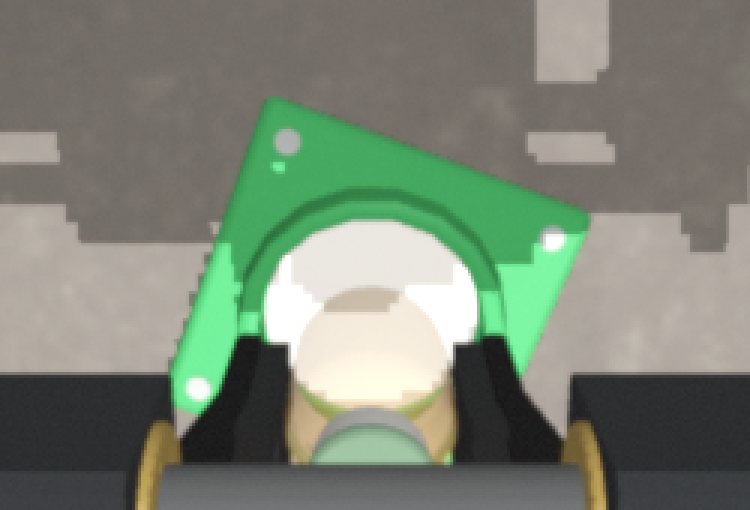

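The vial and the well are both at column 371. Lower.

Call:
{"name": "arm_command", "arguments": {"targets": [[[0, 0.01, 0, 0, 0, 0], [0, 0.006, 0, 0, 0, 0], [0, 0.004, 0, 0, 0, 0], [0, 0.0025, 0, 0, 0, 0], [0, 0.001, 0, 0, 0, 0], [0, 0, 0, 0, 0, 0], [0, 0, 0, 0, 0, 0], [0, 0, 0, 0, 0, 0]]]}}

```text
time: 15.5
ee_pos: [0.4651, 0.1148, -0.0161]
eef_rot: [-0.707, -0.0, -0.0, 0.707]
ft_force: [-0.0, 0.5, -0.2]
width: 0.0268
```

```bash
python3 - <<'E'
from h import *
s=readout.read_state(); print(s["ee_pos"],s["width"],s["ft_force"]);p=s["ee_pos"]
c=cam("side"); w=cam("wrist"); crop(c,220,100,360,220,5,"s11.png"); crop(w,200,120,450,290,3,"w11.png")
E
```

```text
[ 0.46506225  0.1147712  -0.01612599] 0.026772654808118003 [-0.0227016   0.54239527 -0.19045077]
```

View pics/s11.png

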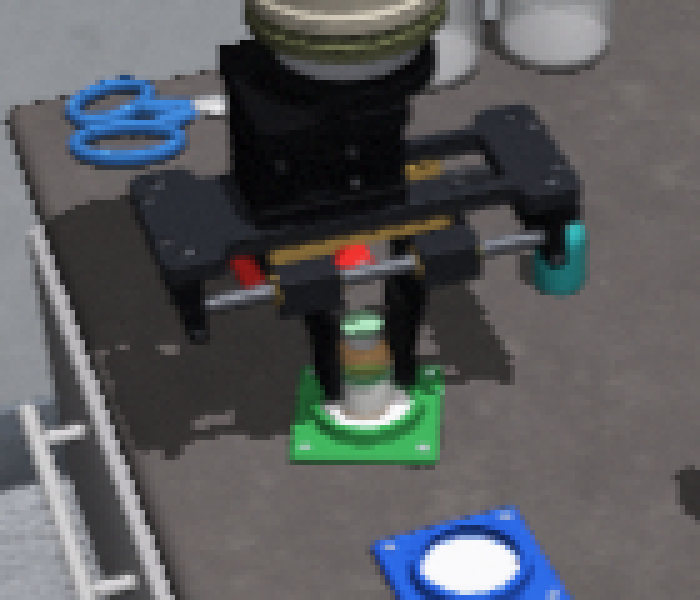

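View pics/w11.png

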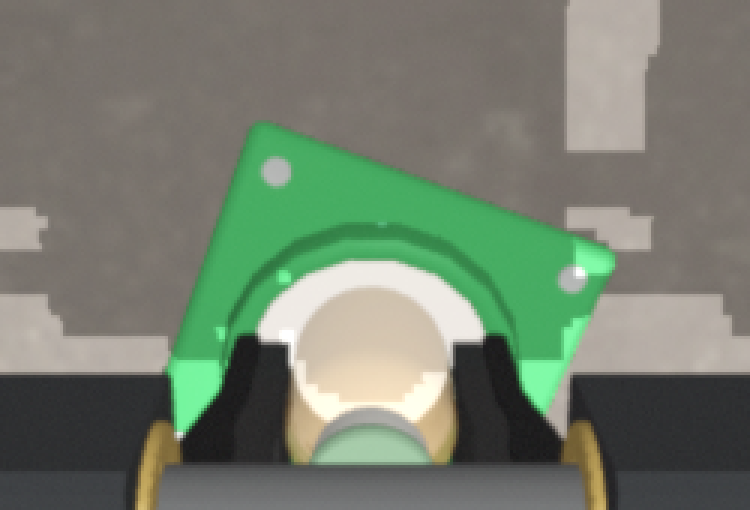

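Seated. I lower the last 0.5 mm, release and rise, then go to blue and turn the jaws along y.

Call:
{"name": "arm_command", "arguments": {"targets": [[[0, 0.0005, 0, 0, 0, 0], [0, 0, 0, 0, 0, 0]]]}}

```text
time: 15.77
ee_pos: [0.465, 0.1148, -0.0166]
eef_rot: [-0.707, -0.0, -0.0, 0.707]
ft_force: [-0.3, -0.4, 0.5]
width: 0.0266
```

Call:
{"name": "arm_command", "arguments": {"targets": [[[0, 0, 0, 0, 0, 0], [0, 0, 0, 0, 0, 0], [0, 0, 0, 0, 0, 0], [0, 0, 0, 0, 0, 0], [0, 0, 0, 0, 0, 0], [0, 0, 0, 0, 0, 0], [0, -0.01, 0, 0, 0, 0], [0, -0.02, 0, 0, 0, 0], [0, -0.03, 0, 0, 0, 0], [0, -0.03, 0, 0, 0, 0], [0, -0.01, 0, 0, 0, 0], [0, 0, 0, 0, 0, 0]]], "hand": 0.65}}

```text
time: 16.77
ee_pos: [0.4668, 0.1154, 0.0865]
eef_rot: [-0.706, -0.002, -0.002, 0.708]
ft_force: [0.0, -0.7, 0.1]
width: 0.0568
```

Call:
{"name": "arm_command", "arguments": {"targets": [[[0.0013, 0, -0.0365, 0, 0, 0], [0.0013, 0, -0.0375, 0, 0, 0], [0.0013, 0, -0.0375, 0, 0, 0], [0.0013, 0, -0.0375, 0, 0, 0], [0.0013, 0, -0.0375, 0, 0, 0], [0.0013, 0, -0.0375, 0, 0, 0], [0.0013, 0, -0.0375, 0, 0, 0], [0.0013, 0, -0.0375, 0, 0, 0], [0.0013, 0, -0.0375, 0, 0, 0], [0.0013, 0, -0.0375, 0, 0, 0], [0.0013, 0, -0.0375, 0, 0, 0], [0, 0, 0, 0, 0, 0]]]}}

```text
time: 17.77
ee_pos: [0.4764, -0.3049, 0.0828]
eef_rot: [0.709, -0.003, 0.002, -0.706]
ft_force: [-0.3, -0.5, -0.2]
width: 0.0565
```

Call:
{"name": "arm_command", "arguments": {"targets": [[[0, 0, 0, 0, 7, 0], [0, 0, 0, 0, 7, 0], [0, 0, 0, 0, 7, 0], [0, 0, 0, 0, 7, 0], [0, 0, 0, 0, 7, 0], [0, 0, 0, 0, 7, 0], [0, 0, 0, 0, 7, 0], [0, 0, 0, 0, 7, 0], [0, 0, 0, 0, 7, 0], [0, 0, 0, 0, 7, 0], [0, 0, 0, 0, 7, 0], [0, 0, 0, 0, 7, 0]]]}}

```text
time: 18.77
ee_pos: [0.4788, -0.2965, 0.0825]
eef_rot: [0.524, -0.475, 0.474, -0.524]
ft_force: [-0.6, 0.7, -0.4]
width: 0.0566
```

Call:
{"name": "arm_command", "arguments": {"targets": [[[0, 0, 0, 0, 6, 0], [0, 0, 0, 0, 0, 0], [0, 0, 0, 0, 0, 0]]]}}

```text
time: 19.02
ee_pos: [0.4788, -0.2966, 0.0826]
eef_rot: [0.501, -0.499, 0.499, -0.5]
ft_force: [0.5, 1.2, -0.2]
width: 0.0564
```

```bash
python3 - <<'E'
from loc import *
s=readout.read_state(); print(s["ee_pos"],s["joint_positions"].round(2),s["ft_force"]);p=s["ee_pos"]
print(Ro.from_quat(s["eef_rot"]).as_matrix().round(3))
c=cam("side"); w=cam("wrist"); t=cam("top");cv2.imwrite("pics/s12.png",c["pixels"]); cv2.imwrite("pics/w12.png",w["pixels"]);cv2.imwrite("pics/t12.png",t["pixels"])
q=proj(w,[.4794,-.2978,.05]);print(q)
a=cent(w,q[0],q[1],30,"blue"); 
print(a, plane(w,a[0],a[1],.05) if a else 0)
E
```

```text
[ 0.47881367 -0.29664174  0.08256712] [-0.43  0.5   1.16  1.8  -0.5   1.18 -0.68] [ 0.48874943  1.22382409 -0.16736472]
[[ 0.003 -0.001  1.   ]
 [-1.    -0.     0.003]
 [ 0.    -1.    -0.001]]
[324.34997976 204.9545661 ]
(np.float64(324.1086065573771), np.float64(205.00819672131146), np.int32(488)) [ 0.47935997 -0.29763176  0.05      ]
```

View pics/s12.png

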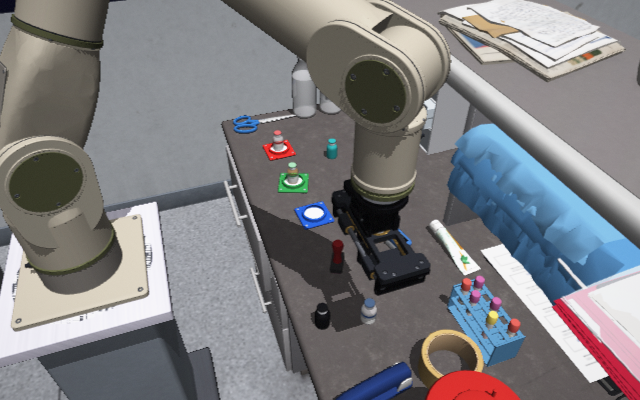

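View pics/w12.png

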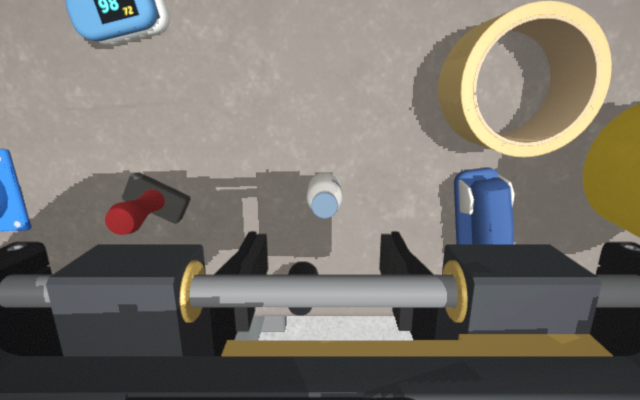

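View pics/t12.png

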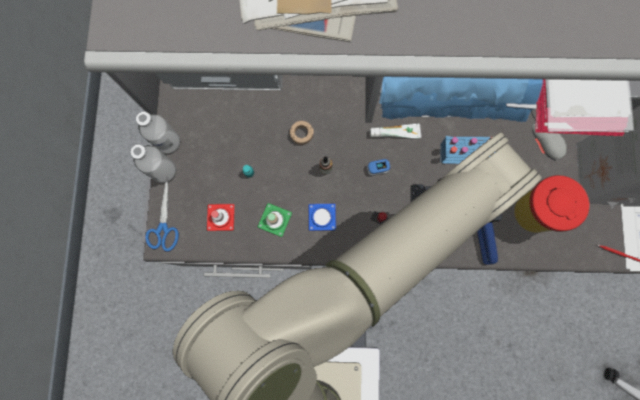

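Red and green stand in their collars, and the blue cap at (324,205) matches the prediction. There is a stapler to the right in the wrist view, with its left edge near column 456. I check its distance before descending.

```bash
python3 - <<'E'
from h import *
t=cam("top"); w=cam("wrist"); s=cam("side")
crop(t,455,190,535,275,7,"t13.png"); crop(s,320,330,440,400,6,"s13.png")
for z in (0,.03,.05,.07): print(z,plane(w,456,205,z).round(3),plane(w,456,240,z).round(3),plane(w,475,170,z).round(3),'top',plane(t,477,214,z).round(3),plane(t,483,255,z).round(3))
E
```

```text
0 [ 0.464 -0.41   0.   ] [ 0.431 -0.413  0.   ] [ 0.494 -0.422  0.   ] top [ 0.493 -0.413  0.   ] [ 0.387 -0.424  0.   ]
0.03 [ 0.473 -0.398  0.03 ] [ 0.445 -0.401  0.03 ] [ 0.5   -0.409  0.03 ] top [ 0.488 -0.403  0.03 ] [ 0.385 -0.414  0.03 ]
0.05 [ 0.48 -0.39  0.05] [ 0.453 -0.393  0.05 ] [ 0.505 -0.4    0.05 ] top [ 0.485 -0.397  0.05 ] [ 0.383 -0.408  0.05 ]
0.07 [ 0.486 -0.382  0.07 ] [ 0.462 -0.385  0.07 ] [ 0.509 -0.391  0.07 ] top [ 0.481 -0.391  0.07 ] [ 0.381 -0.402  0.07 ]
```

View pics/t13.png

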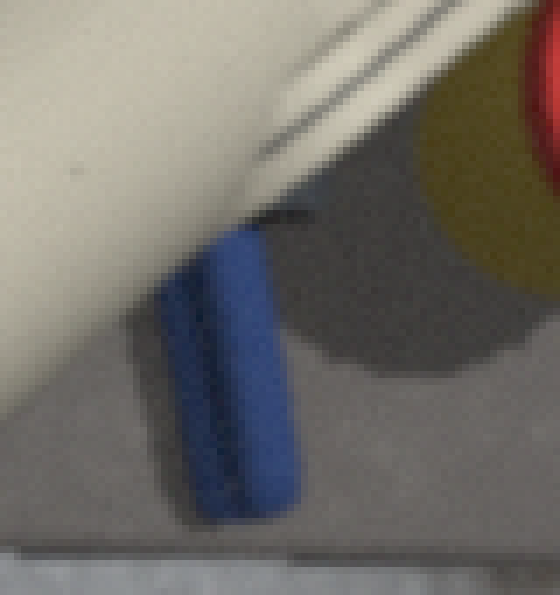

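View pics/s13.png

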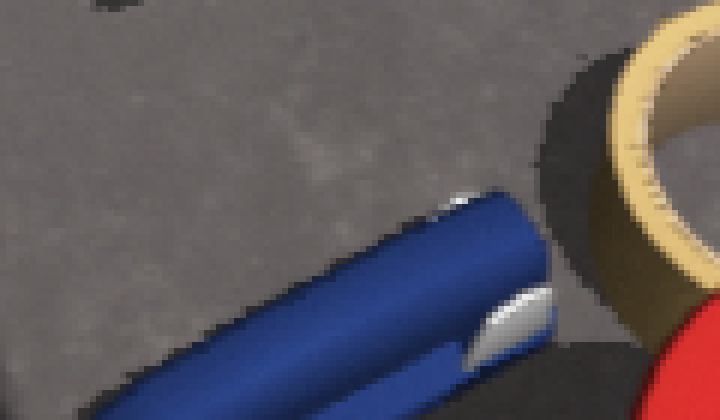

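```bash
python3 - <<'E'
from h import *
s=cam("side")
for y in (.25,.268,.30):
  for z in (.05,.065,.08): print(y,z,proj(s,[.512,y,z]).round(1),'R',proj(s,[.695,y,z]).round(1))
E
```

```text
0.25 0.05 [294.6 132.1] R [360.4 119.5]
0.25 0.065 [294.4 127.1] R [360.7 114.6]
0.25 0.08 [294.2 122.1] R [361.1 109.7]
0.268 0.05 [292.6 128.5] R [357.8 116.2]
0.268 0.065 [292.4 123.5] R [358.1 111.3]
0.268 0.08 [292.1 118.5] R [358.4 106.3]
0.3 0.05 [289.1 122.2] R [353.3 110.3]
0.3 0.065 [288.8 117.3] R [353.5 105.5]
0.3 0.08 [288.6 112.3] R [353.8 100.6]
```

The two views put the stapler's edge at worktop level at y≈−0.41. The gripper body would reach −0.39 at z≥0.07, so it clears. I descend, gripping about 3 mm higher than before.

Call:
{"name": "arm_command", "arguments": {"targets": [[[0.001, 0.02, 0.0005, 0, 0, 0], [0, 0.02, 0, 0, 0, 0], [0, 0.02, 0, 0, 0, 0], [0, 0.015, 0, 0, 0, 0], [0, 0.01, 0, 0, 0, 0], [0, 0.01, 0, 0, 0, 0], [0, 0.0065, 0, 0, 0, 0], [0, 0, 0, 0, 0, 0], [0, 0, 0, 0, 0, 0]]]}}

```text
time: 20.12
ee_pos: [0.4799, -0.298, -0.018]
eef_rot: [0.5, -0.5, 0.5, -0.5]
ft_force: [0.1, 0.2, -0.0]
width: 0.0567
```

Call:
{"name": "arm_command", "arguments": {"targets": [[[0, 0, 0, 0, 0, 0], [0, 0, 0, 0, 0, 0], [0, 0, 0, 0, 0, 0], [0, 0, 0, 0, 0, 0], [0, 0, 0, 0, 0, 0], [0, 0, 0, 0, 0, 0], [0, 0, 0, 0, 0, 0], [0, 0, 0, 0, 0, 0]]], "hand": 0}}

```text
time: 20.78
ee_pos: [0.4799, -0.2978, -0.0182]
eef_rot: [-0.5, 0.5, -0.5, 0.5]
ft_force: [0.5, 0.4, 2.8]
width: 0.0268
```

Call:
{"name": "arm_command", "arguments": {"targets": [[[0, -0.01, 0, 0, 0, 0], [0, -0.02, 0, 0, 0, 0], [0, -0.025, 0, 0, 0, 0], [0, -0.025, 0, 0, 0, 0], [0, -0.02, 0, 0, 0, 0], [0, 0, 0, 0, 0, 0], [0, 0, 0, 0, 0, 0]]]}}

```text
time: 21.37
ee_pos: [0.4804, -0.2981, 0.0829]
eef_rot: [-0.5, 0.499, -0.5, 0.501]
ft_force: [-0.7, 0.2, -0.3]
width: 0.0269
```

```bash
python3 - <<'E'
from h import *
s=readout.read_state(); print(s["ee_pos"],s["width"],s["ft_force"],s["joint_positions"].round(2));p=s["ee_pos"]
c=cam("side"); w=cam("wrist"); crop(c,280,180,440,300,5,"s14.png"); crop(w,200,170,450,290,3,"w14.png")
E
```

```text
[ 0.48036845 -0.29805732  0.08286991] 0.026905842033747056 [-0.7395812   0.23051243 -0.32764597] [-0.42  0.5   1.15  1.79 -0.5   1.18 -0.68]
```

View pics/s14.png

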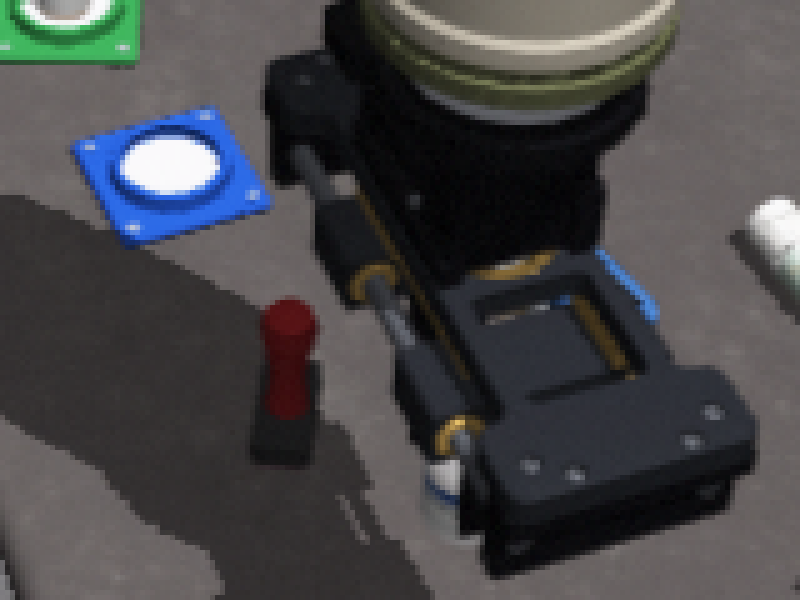

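View pics/w14.png

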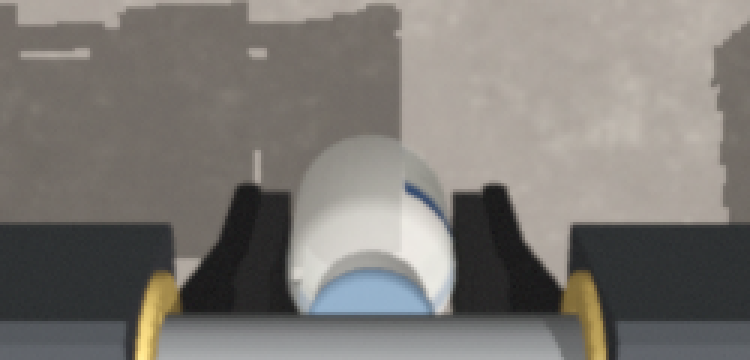

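Blue is held and upright. I carry it above the stamp to the blue stand.

Call:
{"name": "arm_command", "arguments": {"targets": [[[-0.02, 0, -0.0005, 0, 0, 0], [-0.032, 0, -0.0005, 0, 0, 0], [-0.032, 0, -0.0005, 0, 0, 0], [-0.032, 0, -0.0005, 0, 0, 0], [-0.032, 0, -0.0005, 0, 0, 0], [-0.032, 0, -0.0005, 0, 0, 0], [-0.032, 0, -0.0005, 0, 0, 0], [-0.032, 0, 0, 0, 0, 0], [-0.032, 0, 0, 0, 0, 0], [-0.0135, 0, 0, 0, 0, 0], [0, 0, 0, 0, 0, 0], [0, 0, 0, 0, 0, 0]]]}}

```text
time: 22.47
ee_pos: [0.4757, -0.0079, 0.0812]
eef_rot: [0.501, -0.5, 0.499, -0.5]
ft_force: [0.4, -0.6, -0.2]
width: 0.0267
```

Call:
{"name": "arm_command", "arguments": {"targets": [[[0, 0.015, 0, 0, 0, 0], [0, 0.02, 0, 0, 0, 0], [0, 0.02, 0, 0, 0, 0], [0, 0.015, 0, 0, 0, 0], [0, 0, 0, 0, 0, 0], [0, 0, 0, 0, 0, 0], [0, 0, 0, 0, 0, 0]]]}}

```text
time: 23.05
ee_pos: [0.4766, -0.0096, 0.0124]
eef_rot: [0.5, -0.5, 0.501, -0.5]
ft_force: [-0.0, -0.0, 0.3]
width: 0.0269
```

```bash
python3 - <<'E'
from h import *
s=readout.read_state(); print(s["ee_pos"],s["width"],s["ft_force"],s["joint_positions"].round(2));p=s["ee_pos"]
c=cam("side"); w=cam("wrist"); crop(c,250,130,410,250,5,"s15.png"); crop(w,200,120,450,290,3,"w15.png")
E
```

```text
[ 0.47656009 -0.00955411  0.01243481] 0.026907024280484942 [-0.01689087 -0.02732996  0.25637741] [-1.07  0.35  1.14  2.07 -0.4   0.95 -1.29]
```

View pics/s15.png

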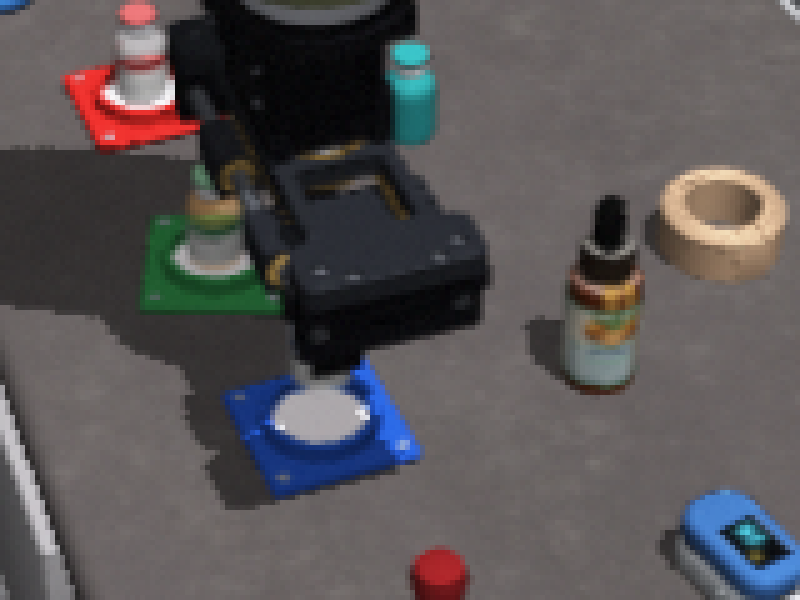

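View pics/w15.png

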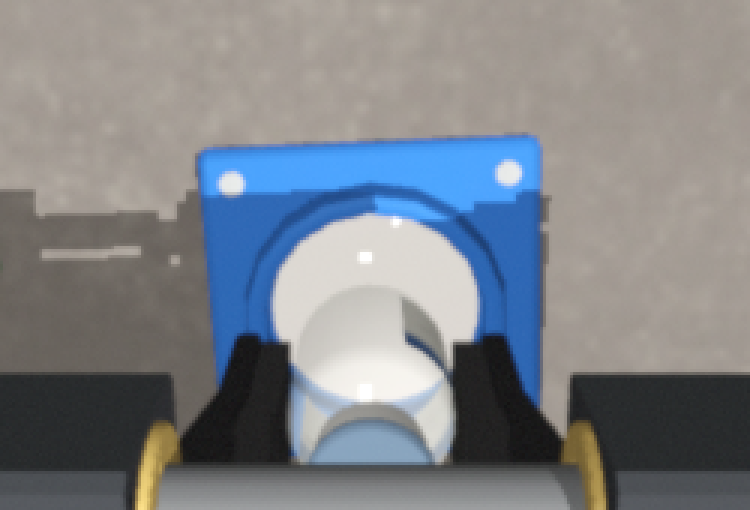

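The vial (column 371) and the well (column 375) are about 1 mm apart. The body clears the green vial by about 15 mm horizontally. Lower.

Call:
{"name": "arm_command", "arguments": {"targets": [[[0, 0.01, 0, 0, 0, 0], [0, 0.006, 0, 0, 0, 0], [0, 0.004, 0, 0, 0, 0], [0, 0.003, 0, 0, 0, 0], [0, 0.001, 0, 0, 0, 0], [0, 0, 0, 0, 0, 0], [0, 0, 0, 0, 0, 0], [0, 0, 0, 0, 0, 0]]]}}

```text
time: 23.82
ee_pos: [0.476, -0.0082, -0.0123]
eef_rot: [-0.5, 0.5, -0.5, 0.5]
ft_force: [-2.2, 1.5, 4.0]
width: 0.0266
```

```bash
python3 - <<'E'
from h import *
s=readout.read_state(); print(s["ee_pos"],s["width"],s["ft_force"]);p=s["ee_pos"]
c=cam("side"); w=cam("wrist"); crop(c,250,130,410,250,5,"s16.png"); crop(w,200,120,450,290,3,"w16.png")
E
```

```text
[ 0.47603104 -0.00821419 -0.01229587] 0.02664159051819103 [-2.19784344  1.49141348  4.03893949]
```

View pics/s16.png

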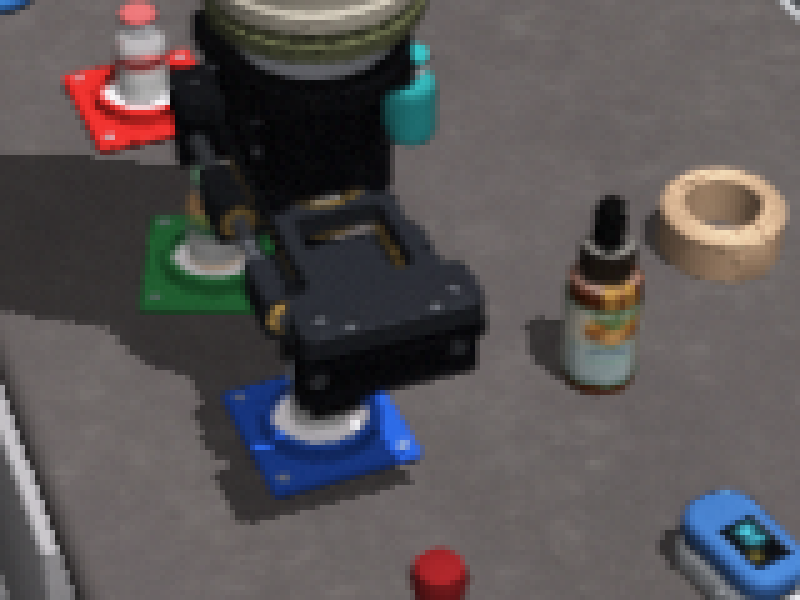

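View pics/w16.png

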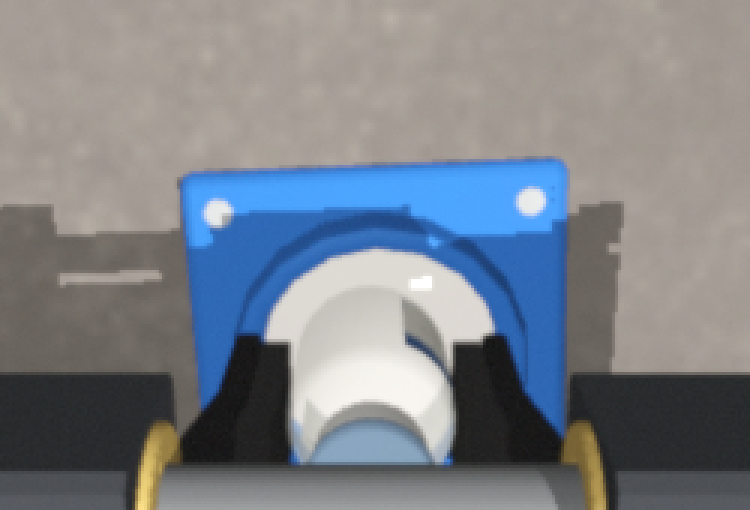

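Seated with light contact. I release it and rise straight up.

Call:
{"name": "arm_command", "arguments": {"targets": [[[0, 0, 0, 0, 0, 0], [0, 0, 0, 0, 0, 0], [0, 0, 0, 0, 0, 0], [0, 0, 0, 0, 0, 0], [0, 0, 0, 0, 0, 0], [0, 0, 0, 0, 0, 0], [0, -0.01, 0, 0, 0, 0], [0, -0.02, 0, 0, 0, 0], [0, -0.03, 0, 0, 0, 0], [0, -0.03, 0, 0, 0, 0], [0, -0.03, 0, 0, 0, 0], [0, 0, 0, 0, 0, 0]]], "hand": 0.6}}

```text
time: 24.92
ee_pos: [0.4792, -0.009, 0.1126]
eef_rot: [-0.497, 0.5, -0.501, 0.502]
ft_force: [0.8, 0.9, -0.1]
width: 0.0524
```

Call:
{"name": "arm_command", "arguments": {"targets": [[[0, -0.03, 0, 0, 0, 0], [0, -0.03, 0, 0, 0, 0], [0, -0.02, 0, 0, 0, 0], [-0.015, 0, -0.01, 0, 0, 0], [-0.025, 0, -0.01, 0, 0, 0], [-0.03, 0, -0.01, 0, 0, 0], [-0.03, 0, 0, 0, 0, 0], [-0.03, 0, 0, 0, 0, 0], [-0.03, 0, 0, 0, 0, 0], [-0.02, 0, 0, 0, 0, 0], [0, 0, 0, 0, 0, 0], [0, 0, 0, 0, 0, 0]]]}}

```text
time: 25.92
ee_pos: [0.446, 0.1719, 0.1876]
eef_rot: [0.501, -0.499, 0.5, -0.5]
ft_force: [0.2, -0.4, -0.4]
width: 0.0525
```

```bash
python3 - <<'E'
from h import *
s=readout.read_state(); print(s["ee_pos"],s["width"],s["ft_force"],s["time"])
c=cam("side"); t=cam("top"); crop(c,240,100,400,220,5,"s17.png"); cv2.imwrite("pics/t17.png",t["pixels"])
E
```

```text
[0.44603726 0.17192274 0.18759237] 0.05247721088235613 [ 0.23812943 -0.35118179 -0.38039396] 25.9167
```

View pics/s17.png

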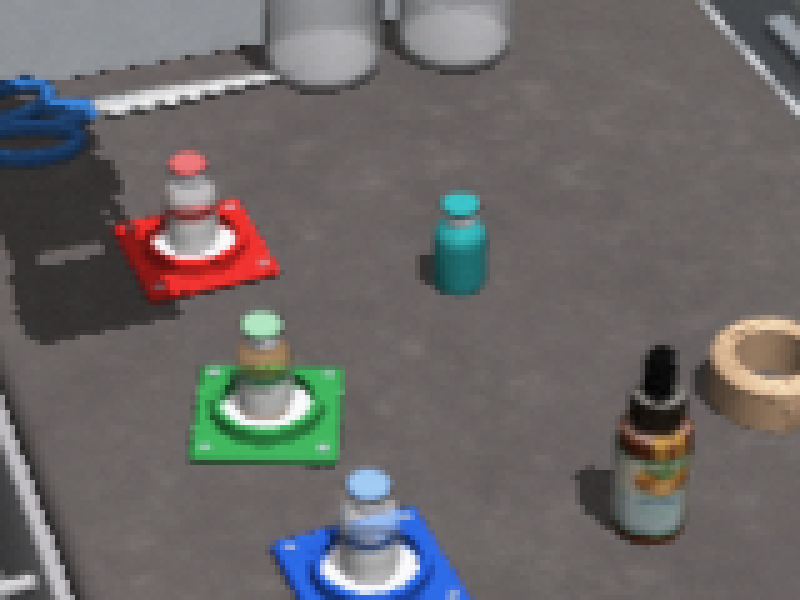

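View pics/t17.png

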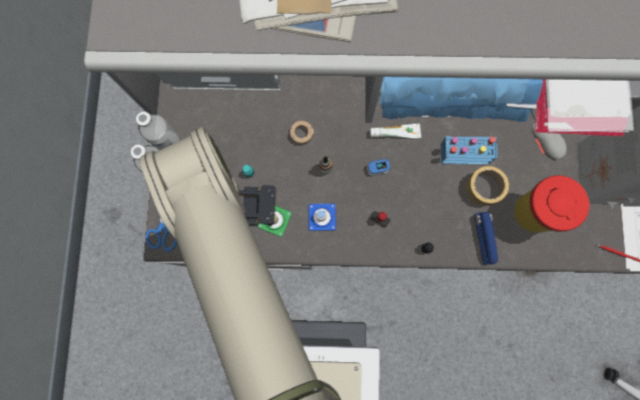

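All three vials stand upright in their matching collars. The dropper (326,164), oximeter (379,168), stamp (381,218), turquoise (247,170) and black (428,248) are where they started, and the gripper is clear. I hand the job in.

```bash
python3 -c "
from bench import r
print(r.close_job())"
```

```text
the job is handed in; nothing more can be done
None
```

I placed the red, green and blue vials in the dosing stands of their own cap colours and handed the job in at about 26 s of the 88 s allowed.

**Last checks:** the side view after the final release shows all three vials upright inside their collars. In the last pictures the dropper bottle, oximeter, stamp, turquoise vial and black vial are at the pixel positions where they started. The arm was raised well clear and touching nothing.

**What disagreed:** the first grip on the red vial closed on nothing, just above its cap. Both cameras showed the real finger ends about 36 mm short of the reported TCP. I measured that offset, corrected for it, and all later grasps and placings went as planned. Neither the vial nor anything else moved in the miss, and the tool force stayed near zero.

The highest force I read was about 4 N, as the blue vial touched down. Camera position estimates agreed to within 2–5 mm between the top and side views.

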